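# Carry a spot plate on a flat lifter into the reader's cradle

## Task

Without touching the white porcelain spot plate with the fingers, take the flat steel lifter by its upright black handle, slide its blade under the plate on the wire drying rack and lift the plate off, carry it level on the blade and set it down fully seated in the reader's cradle, between the side lips and centred flat on both ledges. Then draw the blade out and lay the lifter flat on its black rubber mat again, lengthwise as you found it, and let go. Do not push the bottle, jar or beaker about.

Things in the scene. Friction and masses are not known exactly. Their poses are not given: they have to be found in the camera images.
- lifter: Flat steel lifter, 163 mm long, 130 g, lying on the mat. Origin: on the blade's underside, on its centre line, 40 mm behind the free front edge; x points forward to that edge, z up. Blade 44 mm wide, 3 mm thick, x=-50 to +40; then a 28 mm wide shank and, under the handle, a foot 36 x 42 x 4 mm (x=-123 to -87). It turns in a weak grip under load.
- lifter_grip (a point): Grip point of the lifter's upright black handle, in its middle, 105 mm behind (-x) the lifter's origin and 65 mm above the underside; axes as the lifter's. The handle is 30 mm along x, 18 mm across y (grip it across these), its top 86 mm above the underside.
- mat: Fixed black rubber mat on the bench, 210 mm (x) by 90 mm (y), 4 mm thick; origin at the centre of its underside. The lifter starts on it with its x along the mat's x and its origin about 42 mm ahead (+x) of the mat's centre.
- plate: Loose white porcelain spot plate with nine shallow wells, 86 x 86 x 6 mm, about 80 g; origin at the centre of its underside, sides along x and y, z up. Starts on the drying rack.
- rack: Fixed steel wire drying rack; origin at the centre of its foot, on the bench. Two 8 mm round bars along its x (-50 to +50 mm) at y=-37 and +37 mm, tops 30 mm above the bench, carry the plate. Between them a 66 mm wide gap, open at the front (-x): free from 8 mm (above the cross wires at x=-50 and +50) up to 30 mm (the plate's underside).
- cradle: Fixed cradle of the plate reader; origin on the bench under the plate's place. Two aluminium ledges along x (-46 to +46 mm), tops 30 mm up, inner edges at y=-31 and +31: a slot for the blade, open above and at the front (-x), floor 5 mm up. The reader's white housing, 122 mm wide and 50 mm high, is at x=+70 to +140.
- cradle_seat (a point): Where the centre of the plate's underside belongs in the cradle: 30 mm above the cradle's origin, same axes. The place is bounded by side lips with inner faces at y=-48 and +48 mm and two back stops at x=+48 mm, all 6 mm higher than the ledges; its front (-x) is open.
- amber_bottle: Amber bottle, 64 mm wide, 150 mm high, standing beyond the mat; origin under its centre. Bystander.
- jar: White jar with a blue lid, 68 mm wide, 90 mm high, at the left; origin under its centre. Bystander.
- beaker: Glass beaker, 72 mm wide, 95 mm high, at the right; origin under its centre. Bystander.
Mind the look-alikes: they are no part of the job. Leave any orange or yellow look-alike of the cradle alone.

How it is judged (in metres and radians):
On the way, in this order (a step that is already met when the one before it is completed fails the run):
1. the plate is lifted clear of the rack on the lifter's blade (contact force between plate and lifter above 0.2 N and contact force between plate and rack below 0.05 N and height (world z) of plate above 0.036 m), for 0.2 s.
2. the plate is carried over the cradle, still on the blade (contact force between plate and lifter above 0.2 N and horizontal distance between plate and cradle below 0.025 m), for 0.1 s.
3. the plate lies seated in the cradle and the blade no longer touches it (horizontal distance between plate and cradle below 0.018 m and z of plate in the frame of cradle below 0.032 m and contact force between plate and lifter below 0.05 N), for 0.2 s.
At the end, for the whole second after the job is handed in: Plate at rest flat on both cradle ledges: -15/+10 mm along the slot, 7 mm across, square to 0.15 rad, 30 +-2 mm above the bench, tilt < 0.04. Lifter at rest flat on the mat, lengthwise to 0.3 rad, origin 10 to 75 mm ahead of the mat's centre, within 30 mm of its centre line. Released (x of plate in the frame of cradle between -0.015 and 0.01 m and y of plate in the frame of cradle between -0.007 and 0.007 m and z of plate in the frame of cradle between 0.028 and 0.032 m and angle between plate's own z axis and vertical below 0.04 rad and angle between the x axis of plate and the x axis of cradle, either way round below 0.15 rad and linear speed of each of plate, lifter below 0.02 m/s and x of lifter in the frame of mat between 0.01 and 0.075 m and y of lifter in the frame of mat between -0.03 and 0.03 m and z of lifter in the frame of mat below 0.007 m and angle between lifter's own z axis and vertical below 0.06 rad and angle between the x axis of lifter and the x axis of mat, either way round below 0.3 rad); the robot touches nothing.
It fails at once if the fingers touch the plate (contact force between the fingers and plate above 0.5 N).
It fails at once if the plate tilts more than 0.2 rad (about 11 degrees) (angle between plate's own z axis and vertical above 0.2 rad).
It fails at once if a bystander is pushed more than 30 mm (distance of any of amber_bottle, jar, beaker from where it was at the start of the episode above 0.03 m).
It also fails if it takes over 69 s, if anything falls off the work surface, if the arm or the gripper's body presses on something with over 40 N, if the wrist force passes 120 N, or if a joint passes its speed limit or range.

## Robot

A 6-joint arm with a two-finger parallel gripper is mounted at the origin on the work surface. World frame = base frame: x ahead of the robot, y to its left, z up, the work surface at z = 0. Lengths are in mm, angles in rad, forces in N, time in s.
With the tool pointing down it reaches from about 275 to 850 mm from the base axis. Payload 19 kg.
Tool frame: the origin (TCP) lies between the finger pads; the fingertips stand 14 mm ahead of it and the grasp point (between the pads) lies 5 mm behind it; z points along the fingers, y is the line along which they close (so a half turn about z gives the same grasp; the last joint's range is limited). The gripper opens to 85 mm and grips with 20 to 120 N. Pads are 22 mm wide; open, the fingers measure 114 mm over their backs; the gripper's body (76 mm by 85 mm) begins 54 mm behind the grasp point. The pads swing forward as they close: fully open they stand 13 mm farther back than shut.
Start: joints at [-1.393, 0.15, 1.437, -0, 1.554, -0.134], TCP at [176.368, -547.253, 245.267] pointing down, gripper open.
Joint ranges: [-2.8, 2.8], [-0.68, 2.1], [0.12, 2.68], [-1.39, 4.53], [0.16, 2.79], [-2.81, 2.81]. Speed limits (rad/s): [1.89, 1.89, 2.22, 3.01, 3.01, 3.01].

## Interface

Orientations are given as a 3x3 rotation matrix whose columns are the frame's x, y, z axes.
In Python, from station import robot, fingers, sensors, cams, order gives the robot as it stands. Calls block until the motion is done:
- robot.move_ptp(position, orientation): joint-space move of the TCP to a pose.
- robot.move_linear(position, rot=None, feed=150, max_force=None): straight line of the TCP; rot=None keeps the orientation; feed is the mean speed in mm/s. With max_force (N) it stops when the force on the tool has changed by that much, and returns True; else False.
- robot.set_joints(angles): joint-space move.
- fingers.grip(opening, strength=None): finger opening in mm; strength is the grip in N (None keeps the last); returns when the fingers have stopped.
- robot.pause(seconds).
- robot.solve_ik(position, orientation): joint angles nearest the present ones, or None.
- sensors.sense(): the state.
- cams.snapshot(name): name is "side" or "top"; returns (picture, depth): 480x640x3 uint8, red, green, blue; 480x640 float32, mm along the optical axis (not along the pixel's ray), 0 where there is no reading.
- cams.camera_model(name): a dict with "mtx" (3x3 intrinsics, pixels), "rvec" (rotation vector, rad) and "tvec" (3), from world to camera coordinates, as OpenCV has them. Camera axes: x right, y down, z forward; pixel columns grow to the right and rows downward; lengths in mm; the calibration is good to about 2 mm. A picture is of the moment at which its call begins. camera_model takes no time and is no camera call.
A pose or a line that the arm cannot do raises robot.IKError and nothing moves.
- order.finish_job(): hands the job in; it is judged then, once.
The state is a dict: "time": time; "q": joint angles; "dq": joint speeds; "joint_torque": joint torques, N m; "tool_pos": TCP position; "ee_rot": TCP orientation; "contact_force": force on the tool from outside, world axes, zero at the start; "torque": the same for the moment, N m; "gripper_width": finger opening in mm; "finger_force": force on a finger pad.
Only numpy, scipy, OpenCV 4.12 (cv2) and the standard library are available. Lean on these libraries where they do the work, as an engineer would, in place of code of your own. Each camera call takes 0.05 s, during which the arm holds its last target. There are 200 camera calls.

## Working session

There is one attempt and no reset: what is moved stays moved. The work goes in short steps, each a Python script; the robot and the scene stay as the last script left them, time stands still between calls to the robot, and variables do not carry over. Pictures are saved under pics/ and viewed, at most 10 in all, crops included, and the job is handed in when it is done.

```bash
mkdir -p pics; ls; cat > h.py <<'E'
import numpy as np, cv2
from station import robot, fingers, sensors, cams, order
def cam(n):
    m=cams.camera_model(n); K=np.array(m["mtx"],float); R=cv2.Rodrigues(np.array(m["rvec"],float))[0]; t=np.array(m["tvec"],float).ravel()
    return K,R,t
def ray(n,uv,z):
    K,R,t=cam(n); uv=np.atleast_2d(uv).astype(float)
    d=(R.T@np.linalg.inv(K)@np.c_[uv,np.ones(len(uv))].T).T; c=-R.T@t
    return c+d*((z-c[2])/d[:,2])[:,None]
def cloud(n,depth):
    K,R,t=cam(n); v,u=np.mgrid[:480,:640]
    p=np.stack([(u-K[0,2])/K[0,0]*depth,(v-K[1,2])/K[1,1]*depth,depth],-1)
    return (p-t)@R
E
python3 - <<'E'
from h import *
for n in("top","side"):
    p,d=cams.snapshot(n); cv2.imwrite(f"pics/{n}0.png",p[:,:,::-1]); np.save(n+"0.npy",d); np.save(n+"0p.npy",p)
    K,R,t=cam(n); print(n,K.round(1).tolist(),(-R.T@t).round(),R.round(2).tolist())
E
```

```text
pics
top [[442.3, 0.0, 313.8], [0.0, 442.3, 239.9], [0.0, 0.0, 1.0]] [ 476.  -13. 1177.] [[0.01, -1.0, -0.01], [-1.0, -0.01, -0.09], [0.09, 0.01, -1.0]]
side [[603.3, 0.0, 320.9], [0.0, 603.3, 240.2], [0.0, 0.0, 1.0]] [  197. -1108.  1333.] [[0.95, -0.32, -0.01], [-0.24, -0.7, -0.68], [0.21, 0.64, -0.74]]
```

View pics/top0.png

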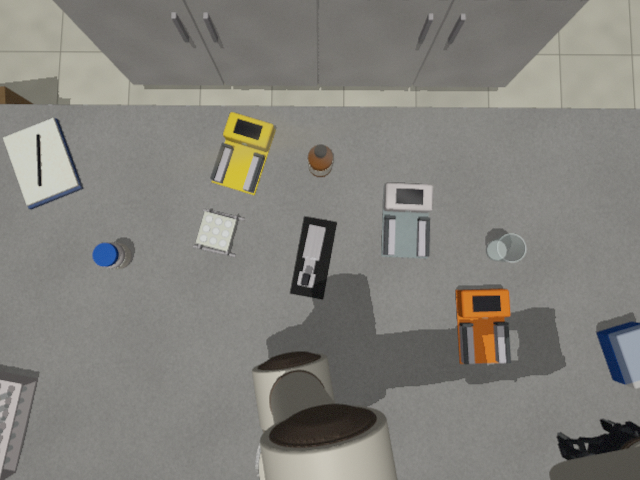

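View pics/side0.png

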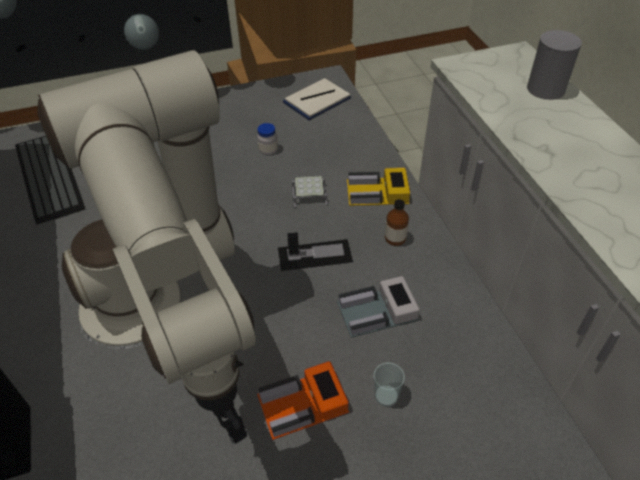

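The top view shows the mat and lifter at (314,257), the plate on its rack at (216,232), and the grey/white cradle at (407,220). The jar is at (105,255), the bottle at (320,160) and the beaker at (507,248). The side view agrees: plate (310,187), lifter (315,252), cradle (375,307). I'll measure from masks and view one enlarged crop.

```bash
python3 - <<'E'
from h import *
p=np.load("top0p.npy"); d=np.load("top0.npy"); C=cloud("top",d)
hsv=cv2.cvtColor(p,cv2.COLOR_RGB2HSV); g=hsv[...,2]
def comp(mask,box):
    m=np.zeros_like(mask,np.uint8); x0,y0,x1,y1=box; m[y0:y1,x0:x1]=mask[y0:y1,x0:x1]
    c=max(cv2.findContours(m,cv2.RETR_EXTERNAL,cv2.CHAIN_APPROX_NONE)[0],key=cv2.contourArea); return c[:,0,:].astype(float)
def rect(name,c,z):
    w=ray("top",c,z)[:,:2].astype(np.float32); r=cv2.minAreaRect(w); print(name,np.round(r[0],1),np.round(r[1],1),round(r[2],2)); return r
rect("mat",comp(g<45,(285,210,345,305)),4)
rect("blade",comp((g>110)&(hsv[...,1]<60),(300,222,330,270)),7)
rect("plate",comp((g>175)&(hsv[...,1]<60),(190,205,245,260)),36)
rect("housing",comp((g>175)&(hsv[...,1]<60),(380,178,437,214)),50)
rect("cradle all",comp((g>130)|(g<60),(375,175,440,262)),30)
for n,(u,v) in dict(plate=(216,232),bench=(260,260),mat=(322,290),blade=(313,240),ledgeL=(391,240),floor=(407,240),house=(407,205)).items(): print(n,C[v,u].round(1),p[v,u])
def z(x0,y0,x1,y1): return cv2.resize(p[y0:y1,x0:x1],(400,300 if 0 else int(400*(y1-y0)/(x1-x0))),interpolation=cv2.INTER_CUBIC)
a=z(186,202,246,262);b=z(377,180,437,270)[:600];b2=z(285,210,345,310)
im=np.zeros((600,800,3),np.uint8); im[:400,:400]=a; im[:600,400:]=b
cv2.imwrite("pics/crop.png",im[:,:,::-1])
E
```

```text
mat [533.9   1.1] [ 86.4 207. ] 80.55
blade [559.3   3.6] [ 45.1 121.1] 78.72
plate [598.1 256.5] [84.5 86.2] 75.49
housing [ 691. -244.] [114.1  63.7] 88.15
cradle all [ 638.7 -243.1] [168.1 228.1] 89.96
plate [595.2 254.5  36.1] [206 208 205]
bench [525.1 142.7   3. ] [137 137 134]
mat [447.7 -22.8   1. ] [21 22 23]
blade [579.6   2.5   6.6] [172 169 170]
ledgeL [ 579.8 -200.8   28.5] [184 181 184]
floor [ 582.6 -247.5    2.6] [140 150 148]
house [ 669.  -239.2   47.6] [193 188 185]
```

View pics/crop.png

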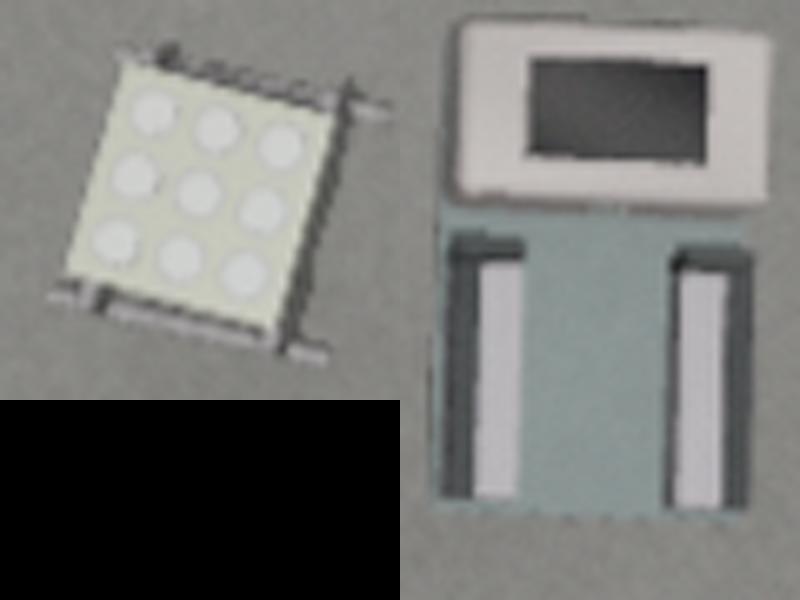

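The crop shows the plate at yaw of about -14.5°, with the rack's cross wires front and back and its bars along rack x. The cradle's two bright ledges are at crop x=500 and 700, and the housing is beyond them. I'll take finer fits of the ledges, handle and blade, then check IK.

```bash
python3 - <<'E'
from h import *
p=np.load("top0p.npy"); g=cv2.cvtColor(p,cv2.COLOR_RGB2GRAY); C=cloud("top",np.load("top0.npy"))
def rect(mask,box,z):
    m=np.zeros_like(g); x0,y0,x1,y1=box; m[y0:y1,x0:x1]=mask[y0:y1,x0:x1]
    c=max(cv2.findContours(m,1,1)[0],key=cv2.contourArea); r=cv2.minAreaRect(ray("top",c[:,0,:],z)[:,:2].astype(np.float32)); return [np.round(v,1) for v in r]
print("ledges",rect(g>165,(385,216,398,260),30),rect(g>165,(414,216,430,260),30))
for th in (100,140): print("blade",th,rect(g>th,(295,222,330,262),7))
S=cloud("side",np.load("side0.npy"))
for n,c in(("top",C),("side",S)):
    q=c.reshape(-1,3); near=(abs(q[:,0]-480)<90)&(abs(q[:,1])<60)
    h=q[near&(q[:,2]>80)&(q[:,2]<100)]
    if len(h): print(n,"handle",len(h),h.mean(0).round(1),cv2.minAreaRect(h[:,:2].astype(np.float32)))
    pl=q[(abs(q[:,0]-597)<80)&(abs(q[:,1]-256)<80)&(q[:,2]>32)&(q[:,2]<41)]; print(n,"plate",len(pl),pl.mean(0).round(1))
    l=q[(abs(q[:,0]-590)<48)&(abs(q[:,1]+243)<60)&(q[:,2]>22)&(q[:,2]<42)]; print(n,"ledge/lips",len(l),l.mean(0).round(1),l.min(0).round(1),l.max(0).round(1))
    b=q[(abs(q[:,0]-690)<60)&(abs(q[:,1])<60)&(q[:,2]>30)]; print(n,"bottle",len(b),b.mean(0).round(1))
print(sensors.sense()["ee_rot"],sensors.sense()["tool_pos"])
def R(y,s=1): c,n=np.cos(y),np.sin(y); return np.array([[s*c,s*n,0],[s*n,-s*c,0],[0,0,-1.]])
for s in(1,-1):
    for pos,y in(((471,11,64),-.17),((496,283,76),-.25),((380,313,76),-.25),((481,-237,76),-.03),((361,-233,76),-.03)):
        r=robot.solve_ik(pos,R(y,s)); print(s,pos,None if r is None else np.round(r,2))
E
```

```text
ledges [array([ 589. , -201.9]), array([13. , 86.4]), np.float64(89.7)] [array([ 584.6, -279.6]), array([13. , 86.3]), np.float64(89.4)]
blade 100 [array([569.6,   1.4]), array([45.4, 99.9]), np.float64(78.7)]
blade 140 [array([569.5,   1.8]), array([42.7, 98.4]), np.float64(78.7)]
top handle 89 [476.9  20.7  89.1] ((476.8107604980469, 20.98777198791504), (17.732038497924805, 29.741239547729492), 79.6281509399414)
top plate 1007 [599.1 256.2  35.9]
top ledge/lips 785 [ 590.9 -243.6   31.9] [ 543.2 -299.    22.1] [ 638.  -183.1   41.7]
top bottle 0 [nan nan nan]
side handle 73 [473.   18.2  88.9] ((474.6581115722656, 22.094240188598633), (25.158531188964844, 28.354278564453125), 72.48641967773438)
side plate 429 [596.8 253.2  36.8]
side ledge/lips 758 [ 590.1 -243.1   32.3] [ 542.  -303.    22.1] [ 638.  -183.    41.9]
side bottle 41 [748.5 -14.6  63.2]
[[ 9.51768862e-01  3.06815931e-01 -1.34582182e-04]
 [ 3.06815903e-01 -9.51768324e-01  1.02940975e-03]
 [ 1.87748252e-04 -1.02105210e-03 -9.99999461e-01]] [ 176.36755573 -547.08630563  244.7697126 ]
1 (471, 11, 64) [-0.14  0.07  1.91 -0.    1.16  1.6 ]
1 (496, 283, 76) [ 0.38  0.26  1.67 -0.    1.22  2.2 ]
1 (380, 313, 76) [ 0.53  0.1   1.85 -0.    1.19  2.35]
1 (481, -237, 76) [-0.6   0.19  1.75 -0.    1.2   1.  ]
1 (361, -233, 76) [-0.75 -0.03  1.98 -0.    1.18  0.85]
-1 (471, 11, 64) [-0.14  0.07  1.91 -0.    1.16 -1.54]
-1 (496, 283, 76) [ 0.38  0.26  1.67 -0.    1.22 -0.94]
-1 (380, 313, 76) [ 0.53  0.1   1.85 -0.    1.19 -0.79]
-1 (481, -237, 76) [-0.6   0.19  1.75 -0.    1.2  -2.14]
-1 (361, -233, 76) [-0.75 -0.03  1.98 -0.    1.18 -2.29]<stdin>:15: RuntimeWarning: Mean of empty slice.
  ret = um.true_divide(
```

```bash
cat >> h.py <<'E'
def R(y): c,n=np.cos(y),np.sin(y); return np.array([[c,n,0],[n,-c,0],[0,0,-1.]])
def tcp(o,yaw,u): # lifter origin xy at underside height u -> TCP
    return [o[0]-105*np.cos(yaw),o[1]-105*np.sin(yaw),u+60]
E
python3 - <<'E'
from h import *
y=-0.185
robot.move_ptp([476.5,20.8,190],R(y))
robot.move_linear([476.5,20.8,64.5],feed=120,max_force=15)
print(fingers.grip(0,110)); s=sensors.sense(); print(s["gripper_width"],s["finger_force"],s["time"],s["tool_pos"])
robot.move_linear([476.5,20.8,140],feed=100)
robot.pause(.2)
s=sensors.sense();print(s["gripper_width"],s["time"],s["tool_pos"])
ims=[]
for n in("top","side"):
    p,d=cams.snapshot(n); np.save(n+"1.npy",d); np.save(n+"1p.npy",p); 
    ims.append(cv2.resize(p[190:310,270:390] if n=="top" else p[150:270,270:390],(400,400)))
    q=cloud(n,d).reshape(-1,3)
    b=q[(abs(q[:,0]-575)<60)&(abs(q[:,1]-0)<45)&(q[:,2]>60)&(q[:,2]<110)]
    A=np.c_[b[:,:2]-b[:,:2].mean(0),np.ones(len(b))]; print(n,len(b),b.mean(0).round(1),np.linalg.lstsq(A,b[:,2],rcond=None)[0].round(3),cv2.minAreaRect(b[:,:2].astype(np.float32)))
cv2.imwrite("pics/g1.png",np.hstack(ims)[:,:,::-1])
E
```

```text
False
16.89801599647218 107.74312376976013 4.225 [476.68063851  20.77925466  64.81995763]
16.67474659706167 5.3333 [476.29321289  20.82819467 139.46975128]
top 460 [ 5.864e+02 -3.000e-01  8.130e+01] [-6.0000e-03  0.0000e+00  8.1327e+01] ((585.9422607421875, -0.33567047119140625), (43.793582916259766, 66.14376068115234), 78.70588684082031)
side 414 [567.    2.8  82.7] [-1.7000e-02 -4.2000e-02  8.2678e+01] ((564.0695190429688, 3.7644500732421875), (53.96630096435547, 105.94243621826172), 78.99894714355469)
```

View pics/g1.png

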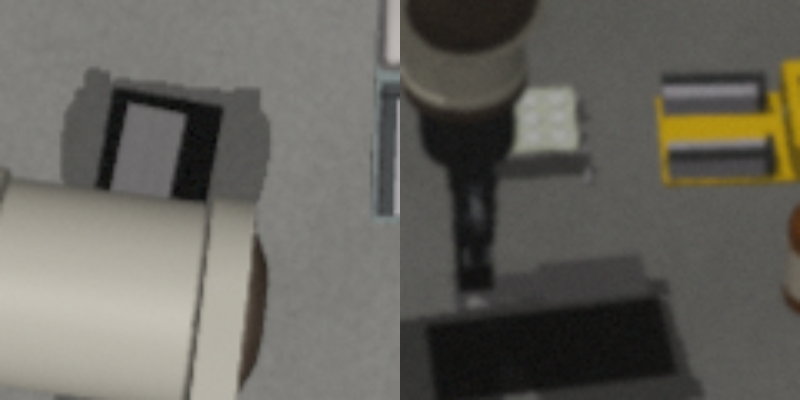

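The lifter is held level: measured blade slope is at most 0.02, its front edge is within 1 mm of the prediction, and it is clear of the mat. Next, slide it under the plate and lift.

```bash
python3 - <<'E'
from h import *
print("rack centre by cross wires",ray("top",[219.2,232.6],6).round(1))
y=-0.253; c=np.array([598.3,256.]); ax=np.array([np.cos(y),np.sin(y)])
robot.move_linear(tcp(c-150*ax,y,90),R(y+.005),feed=150)
robot.move_linear(tcp(c-150*ax,y,16.5),feed=100)
hit=robot.move_linear(tcp(c,y,16.5),feed=70,max_force=6); s=sensors.sense(); print(hit,s["tool_pos"],s["contact_force"],s["time"])
E
python3 - <<'E'
from h import *
p,d=cams.snapshot("side"); C=cloud("side",d)
cv2.imwrite("pics/ins.png",cv2.resize(p[140:240,240:365],(750,600))[:,:,::-1])
E
```

```text
rack centre by cross wires [[596.8 252.9   6. ]]
False [496.45648336 282.36795311  76.51911197] [-0.34565461  0.31867662 -1.31145485] 10.9167
```

View pics/ins.png

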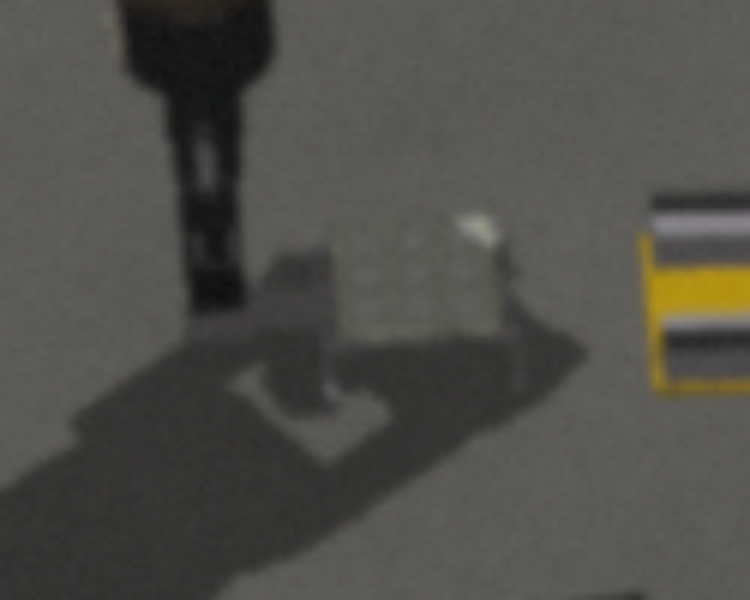

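The blade is under the plate, which hasn't moved (crop 335–500, 215–345), and the handle is clear of it at (215,290). Lift now and check the plate's tilt and offset.

```bash
python3 - <<'E'
from h import *
y=-0.253; c=np.array([598.3,256.])
f0=sensors.sense()["contact_force"]
robot.move_linear(tcp(c,y,45),feed=25); robot.pause(.3)
robot.move_linear(tcp(c,y,75),feed=50); robot.pause(.3)
s=sensors.sense(); print(s["tool_pos"],np.array(s["contact_force"])-f0,s["time"])
ims=[]
for n in("top","side"):
    p,d=cams.snapshot(n); q=cloud(n,d).reshape(-1,3)
    b=q[(abs(q[:,0]-598)<70)&(abs(q[:,1]-256)<70)&(q[:,2]>77)&(q[:,2]<95)]
    if len(b)>50: A=np.c_[b[:,:2]-b[:,:2].mean(0),np.ones(len(b))]; print(n,len(b),b.mean(0).round(1),np.linalg.lstsq(A,b[:,2],rcond=None)[0].round(3),cv2.minAreaRect(b[:,:2].astype(np.float32)))
    ims.append(cv2.resize(p[190:290,170:270] if n=="top" else p[120:220,250:350],(400,400)))
cv2.imwrite("pics/lift.png",np.hstack(ims)[:,:,::-1])
E
```

```text
[496.57058838 282.23845866 134.77133531] [ 0.86768492  1.03603616 -2.05143691] 13.6083
top 1220 [597.  256.7  82.3] [ 1.1000e-02 -6.0000e-03  8.2255e+01] ((584.4895629882812, 260.7341003417969), (87.45502471923828, 117.23418426513672), 76.03823852539062)
side 570 [591.6 255.   84.3] [ 1.600e-02 -1.400e-02  8.433e+01] ((583.8811645507812, 259.18890380859375), (97.88719177246094, 111.84188842773438), 76.65418243408203)
```

View pics/lift.png

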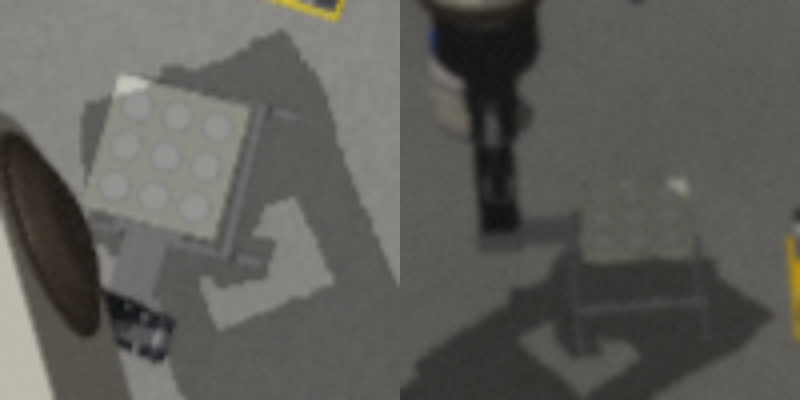

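The plate rests level on the blade (slope about 0.01) and is clear of the rack: crop corners (120,75), (252,103), (215,243), (85,205). Carry it to the cradle and check before lowering.

```bash
python3 - <<'E'
from h import *
cr=np.array([[120,75],[252,103],[215,243],[85,205]])/4+[170,190]
w=ray("top",cr,84)[:,:2]; print("plate at rack",w.mean(0).round(1),[round(float(np.linalg.norm(w[i]-w[i-1])),0) for i in range(4)])
y=-0.035; c=np.array([586.6,-240.7])
robot.move_linear(tcp(c,y,75),R(y+.005),feed=120); robot.pause(.3)
s=sensors.sense(); print(s["tool_pos"],s["time"])
ims=[]
for n in("top","side"):
    p,d=cams.snapshot(n); np.save(n+"2p.npy",p); q=cloud(n,d).reshape(-1,3)
    b=q[(abs(q[:,0]-598)<50)&(abs(q[:,1]+240)<70)&(q[:,2]>77)&(q[:,2]<95)]
    if len(b)>50: A=np.c_[b[:,:2]-b[:,:2].mean(0),np.ones(len(b))]; print(n,len(b),b.mean(0).round(1),np.linalg.lstsq(A,b[:,2],rcond=None)[0].round(3),cv2.minAreaRect(b[:,:2].astype(np.float32)))
    ims.append(cv2.resize(p[170:270,360:460] if n=="top" else p[240:340,320:420],(400,400)))
cv2.imwrite("pics/over.png",np.hstack(ims)[:,:,::-1])
E
```

```text
plate at rack [597.4 253.5] [84.0, 85.0, 90.0, 85.0]
[ 481.66746464 -236.99583537  134.97737861] 18.4917
top 923 [ 594.6 -233.2   83.1] [-0.0000e+00 -3.0000e-03  8.3128e+01] ((589.0326538085938, -240.119873046875), (87.27847290039062, 82.31248474121094), 88.30237579345703)
side 841 [ 586.9 -241.6   84.4] [0.0000e+00 6.0000e-03 8.4396e+01] ((587.8496704101562, -239.66375732421875), (92.83199310302734, 80.30178833007812), 89.29368591308594)
```

View pics/over.png

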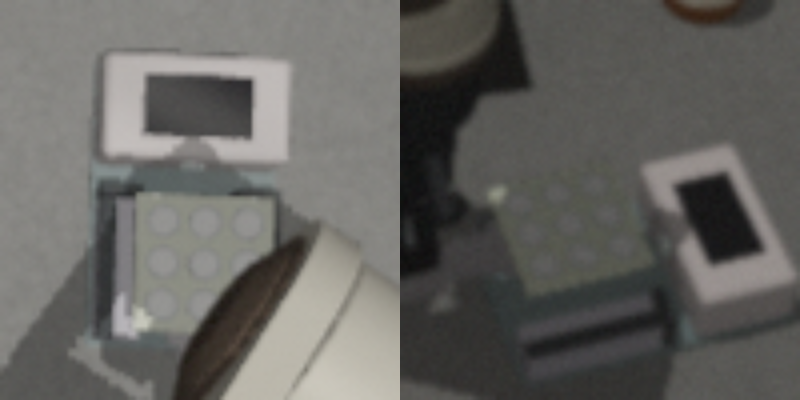

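The plate sits level above the cradle, centred at about (588,-240) against a seat at (586.7,-240.7). Lower it, check, then draw the blade out.

```bash
python3 - <<'E'
from h import *
y=-0.035; c=np.array([586.6,-240.7]); ax=np.array([np.cos(y),np.sin(y)])
robot.move_linear(tcp(c,y,36),feed=60)
hit=robot.move_linear(tcp(c,y,16),feed=20,max_force=12); robot.pause(.3)
s=sensors.sense(); print(hit,s["tool_pos"],s["contact_force"],s["time"])
if not hit:
    hit=robot.move_linear(tcp(c-150*ax,y,16),feed=70,max_force=8); s=sensors.sense(); print(hit,s["tool_pos"],s["time"])
ims=[]
for n in("top","side"):
    p,d=cams.snapshot(n); np.save(n+"3p.npy",p); q=cloud(n,d).reshape(-1,3)
    b=q[(abs(q[:,0]-587)<55)&(abs(q[:,1]+240)<40)&(q[:,2]>32)&(q[:,2]<42)]
    if len(b)>50: A=np.c_[b[:,:2]-b[:,:2].mean(0),np.ones(len(b))]; print(n,len(b),b.mean(0).round(1),np.linalg.lstsq(A,b[:,2],rcond=None)[0].round(3),b.min(0),b.max(0))
    ims.append(cv2.resize(p[170:270,360:460] if n=="top" else p[240:340,320:420],(400,400)))
cv2.imwrite("pics/seat.png",np.hstack(ims)[:,:,::-1])
E
```

```text
False [ 481.67559322 -237.05274685   76.04971729] [ 0.46469021 -0.80456403 -0.64953128] 20.8417
False [ 331.91807064 -231.77859129   75.98860126] 23.1333
top 1012 [ 587.7 -240.8   36.2] [-3.0000e-03 -5.0000e-03  3.6173e+01] [ 541.31237436 -279.99776154   32.09182206] [ 641.90433383 -200.00725143   41.87482654]
side 758 [ 584.7 -241.2   37.1] [-4.0000e-03  6.0000e-03  3.7114e+01] [ 537.21627879 -279.93398134   32.00600555] [ 640.69348602 -200.18336294   41.97201668]
```

View pics/seat.png

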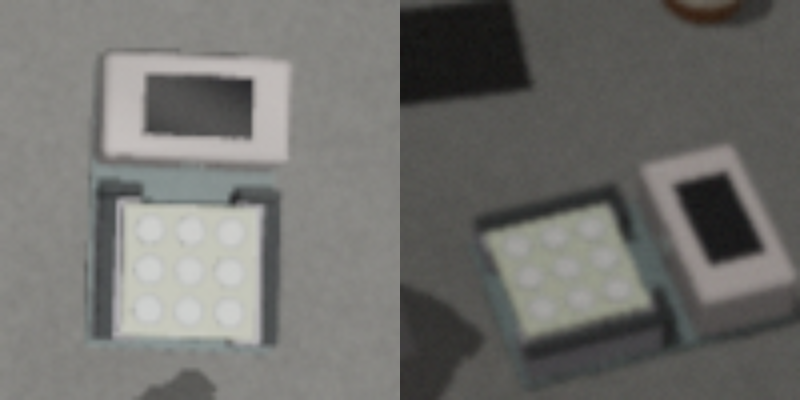

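The plate is seated between the lips, flat (slope under 0.01), with its centre at about (587,-241), and the blade is out. Now return the lifter to the mat.

```bash
python3 - <<'E'
from h import *
y=-0.165; o=np.array([534+42*np.cos(y),1.1+42*np.sin(y)])
p0=sensors.sense()["tool_pos"]
robot.move_linear([p0[0],p0[1],140],feed=100)
robot.move_linear(tcp(o,y,80),R(y+.005),feed=150)
robot.move_linear(tcp(o,y,14),feed=80); robot.pause(.2)
hit=robot.move_linear(tcp(o,y,4.2),feed=15,max_force=4); s=sensors.sense(); print(hit,s["tool_pos"],s["contact_force"])
fingers.grip(60); robot.pause(.3)
t=tcp(o,y,4); robot.move_linear([t[0],t[1],200],feed=120)
robot.move_ptp([250,-330,260],R(y)); robot.pause(.3)
print(sensors.sense()["time"])
ims=[]
for n in("top","side"):
    p,d=cams.snapshot(n); q=cloud(n,d).reshape(-1,3)
    h=q[(abs(q[:,0]-480)<90)&(abs(q[:,1])<60)&(q[:,2]>80)&(q[:,2]<100)]; print(n,"handle",len(h),h.mean(0).round(1))
    b=q[(abs(q[:,0]-587)<40)&(abs(q[:,1]+240)<38)&(q[:,2]>25)&(q[:,2]<50)]; print("plate z",b.mean(0).round(1))
    a=q[(abs(q[:,0]-580)<30)&(abs(q[:,1]+4)<15)]; A=np.c_[a[:,:2]-a[:,:2].mean(0),np.ones(len(a))]; print("blade",np.linalg.lstsq(A,a[:,2],rcond=None)[0].round(3))
    ims.append(cv2.resize(p[170:310,280:480] if n=="top" else p[220:360,260:460],(400,280)))
cv2.imwrite("pics/end.png",np.hstack(ims)[:,:,::-1])
E
```

```text
True [471.70930179  11.49461654  64.78312831] [-1.00082928 -0.67277901  6.86769886]
31.7083
top handle 88 [471.9  11.4  89.4]
plate z [ 587.3 -239.8   36.3]
blade [-4.000e-03  3.600e-02  6.702e+00]
side handle 73 [468.6   8.7  89. ]
plate z [ 586.5 -240.5   37.4]
blade [2.000e-03 9.000e-03 8.246e+00]
```

View pics/end.png

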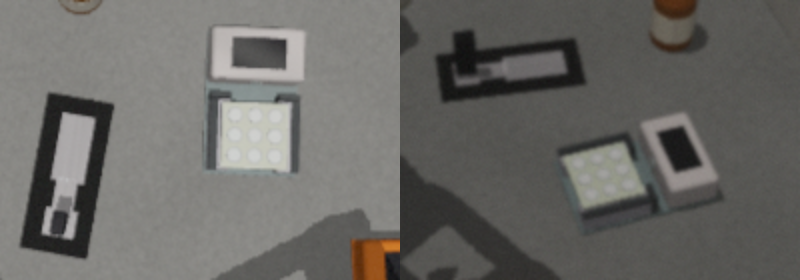

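The lifter lies flat and centred on the mat, with its handle at about (58,222) in the left crop. The plate is seated in the cradle and the arm is clear. Hand in.

```bash
python3 -c "
from h import *
print(order.finish_job())"
```

```text
the job is handed in; nothing more can be done
None
```

I handed the job in at about 32 s. By my last measurements the plate is flat in the cradle within about 1 mm of centre, and the lifter is flat on its mat and released; no verdict came back.

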